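Strip the thermal test stack into its trays

ROBOT

A 6-joint arm with a two-finger parallel gripper is mounted at the origin on the work surface. World frame = base frame: x ahead of the robot, y to its left, z up, the work surface at z = 0. Lengths are in m, angles in rad, forces in N, time in s.
With the tool pointing down it reaches from about 0.375 to 0.975 m from the base axis. Payload 3.8 kg.
Tool frame: the origin (TCP) lies between the finger pads; the fingertips stand 19 mm ahead of it and the grasp point (between the pads) is the TCP; z points along the fingers, y is the direction in which the jaws open and shut (so a half turn about z gives the same grasp; the last joint's range is limited). The gripper opens to 88 mm and grips with 3 to 60 N. Pads are 18 mm wide; open, the fingers measure 123 mm over their backs; the gripper's body (75 mm by 187 mm) begins 45 mm behind the grasp point.
Start: joints at [-1.181, 0.264, 1.604, -0, 1.274, -0.037], TCP at [0.279, -0.614, 0.222] pointing down, gripper open.
Joint ranges: [-2.63, 2.63], [-0.94, 2.18], [0.31, 2.57], [-1.31, 4.45], [0, 2.66], [-2.55, 2.55]. Speed limits (rad/s): [2.57, 2.57, 3.14, 3.14, 3.14, 3.14].

INTERFACE

Orientations are given as a unit quaternion [w, x, y, z].
In Python, from cell import manip gives the robot as it stands.
- The arm moves only by the tool send_rows, never from a script. Its argument "moves" is a list of rows, each a list of 6 numbers: the shift along the world's x, y, z in m, then the turn, a rotation vector about the world's x, y, z in rad. In form: [[dx, dy, dz, wx, wy, wz], ...]. A call has 1 to 20 rows; each row is the pose to reach, as a shift and turn from the pose commanded when the call began; what a row does not reach only later rows make up. A row lasts 1/8 s, in which the tool goes at most 62.5 mm and 10.7 degrees, less where a joint would pass 70% of its speed; a pose out of reach is approached as far as the arm can. A call with a gripper value outside its range is refused whole. "fingers" is the finger opening in m, from 0 to 0.0881, set as the call begins (left out, the last holds). The fingers move at their own pace and stop on an object; "grip_force" is the grip in N (left out, the last holds). Time passes only in rows, so rows that repeat a pose let the fingers close. It gives the time, the measured TCP pose, the force and the opening at its end, in the units of the state.
- manip.state(): the state, without advancing time (a new reading comes with each control period).
- manip.read_camera(name): name is "scene" or "top" or "wrist"; returns a dict with "pixels" (480x640x3 uint8, red, green, blue), "fx", "fy", "cx", "cy" (pixels), "world_to_cam" (4x4, takes a point from world to camera coordinates); the wrist camera has in their place "T_tool_cam" (4x4, takes a point from camera to tool coordinates, whose origin is the TCP and whose axes are the flange's). Camera axes: x right, y down, z forward; pixel columns grow to the right and rows downward; lengths in m; the calibration is good to about 2 mm. The wrist camera is an equidistant fisheye: a pixel r from the principal point sees the ray r / f radians off the axis. A picture is of the moment at which its call begins: read the wrist's pose just before it. There is no depth.
- manip.close_job(): hands the job in, once; it reports no verdict.
Trained networks look in a picture, given as the dict that the camera call returned (one of the last four; its "shot" number tells which), for a name from the list of things; names that differ only in an ending like _2 or _b are one class to them, and where a whole thing is asked for, a point or a joint stands for the part that bears it (a point fixed in the world has none). Each returns a list of dicts, best first, with "score" (0 to 1); they miss things now and then, are a little off and sometimes report something else, mostly with a low value. They report only what shows in the picture. A call takes as long as a camera call. They do not tell look-alikes from the thing itself.
- manip.boxes_of(picture, label): "rect" ([centre column, centre row, width, height] in pixels, round what is visible of it).
- manip.masks_of(picture, label): "region" (480x640 bool, what is visible of it) and "rect" ([centre column, centre row, width, height] in pixels, round what is visible of it).
- manip.pinpoint(picture, label): "uv" ([column, row] in pixels: a listed point, or the origin of a listed thing).
The state is a dict: "clock": time; "joints": joint angles; "dq": joint speeds; "effort": joint torques, N m; "position": TCP position; "ee_rot": TCP orientation; "ft_force": force on the tool from outside, world axes, zero at the start; "ft_torque": the same for the moment, N m; "width": opening from 0.0 (shut) to 1.0 (fully open).
Only numpy, scipy, OpenCV 4.12 (cv2) and the standard library are available. Lean on these libraries where they do the work, as an engineer would, in place of code of your own. Each camera call takes 0.05 s, during which the arm holds its last target. There are 200 camera calls.

TASK

Take the finished thermal test stack apart from the top down, one piece at a time, and set each piece in its own tray: first the green relay in the yellow tray, then the grey thermistor housing in the white tray, then the copper spreader in the blue tray, and last the aluminium heat sink in the red tray. Each piece should end upright as it stood, flat on the tray floor, centred and squared up with the tray (either way round), and let go. Leave the amber flux bottle and the orange capacitor where they stand.

Things in the scene. Friction and masses are not known exactly. Their poses are not given: they have to be found in the camera images.
- relay: green plastic relay, a cube of 28 mm, about 30 g; at the start top of the stack, resting on the housing. Origin: centre of its underside; axes square to its faces, z up.
- housing: grey plastic thermistor housing: a block 46 (x) x 36 (y) x 26 mm high with a 5 mm thick, 22 mm wide mounting ear at the foot of each x end (62 mm over the ears), about 45 g; at the start second from the top, resting on the copper spreader. Origin: centre of its underside; x along its length, z up.
- spreader: copper pipe heat spreader: a copper plate 64 (x) x 44 (y) x 12 mm high with two 10 mm pipes through it along x (84 mm long over the pipe ends; top and bottom are flat), about 280 g; at the start second from the bottom, resting on the heat sink. Origin: centre of its underside; x along its length, z up.
- heatsink: bare aluminium finned heat sink, 96 (x) x 60 (y) x 25 mm high, flat on top, fins below running along x, about 180 g; at the start bottom of the stack, standing on the bench. Origin: centre of its underside; x along its length, z up.
- tray_yellow: yellow tray, fixed: a flat floor 62 x 44 mm, 6 mm thick, its top face 6 mm above the bench, with an end stop 3 mm thick standing 5 mm above the floor at each end of x (56 mm between the stops); the sides (+y and -y) are open, without walls. Origin: centre of its underside on the bench; x along its length, z up. For the relay.
- tray_white: white tray, fixed: a flat floor 96 x 52 mm, 6 mm thick, its top face 6 mm above the bench, with an end stop 3 mm thick standing 5 mm above the floor at each end of x (90 mm between the stops); the sides (+y and -y) are open, without walls. Origin: centre of its underside on the bench; x along its length, z up. For the thermistor housing.
- tray_blue: blue tray, fixed: a flat floor 118 x 60 mm, 6 mm thick, its top face 6 mm above the bench, with an end stop 3 mm thick standing 5 mm above the floor at each end of x (112 mm between the stops); the sides (+y and -y) are open, without walls. Origin: centre of its underside on the bench; x along its length, z up. For the copper spreader.
- tray_red: red tray, fixed: a flat floor 130 x 76 mm, 6 mm thick, its top face 6 mm above the bench, with an end stop 3 mm thick standing 5 mm above the floor at each end of x (124 mm between the stops); the sides (+y and -y) are open, without walls. Origin: centre of its underside on the bench; x along its length, z up. For the heat sink.
- bottle: small amber glass flux bottle with a white cap, upright and loose, 30 mm in diameter, 55 mm tall. To be left alone. Origin: centre of its underside, z up.
- capacitor: large orange-sleeved capacitor can, upright and loose, 35 mm in diameter, 53 mm tall over its terminals. To be left alone. Origin: centre of its underside, z up.
There are look-alikes about, which are no part of the job. Of the things that look like the spreader, the larger one is meant. Of the things shaped like the housing, the grey one is meant.

How it is judged:
On the way, in this order (a step that is already met when the one before it is completed fails the run):
1. the green relay cube stands in the yellow tray, released (horizontal distance between relay and tray_yellow below 0.012 m and z of relay in the frame of tray_yellow between 0.002 and 0.01 m and angle between relay's own z axis and vertical below 0.1 rad and (angle between the x axis of relay and the x axis of tray_yellow, either way round below 0.2 rad or angle between the x axis of relay and the y axis of tray_yellow, either way round below 0.2 rad) and linear speed of relay below 0.02 m/s and angular speed of relay below 0.3 rad/s and contact force between the fingers and relay below 0.1 N), for 0.2 s.
2. the grey thermistor housing stands in the white tray, released (horizontal distance between housing and tray_white below 0.012 m and z of housing in the frame of tray_white between 0.002 and 0.01 m and angle between housing's own z axis and vertical below 0.1 rad and angle between the x axis of housing and the x axis of tray_white, either way round below 0.2 rad and linear speed of housing below 0.02 m/s and angular speed of housing below 0.3 rad/s and contact force between the fingers and housing below 0.1 N), for 0.2 s.
3. the copper spreader stands in the blue tray, released (horizontal distance between spreader and tray_blue below 0.012 m and z of spreader in the frame of tray_blue between 0.002 and 0.01 m and angle between spreader's own z axis and vertical below 0.1 rad and angle between the x axis of spreader and the x axis of tray_blue, either way round below 0.2 rad and linear speed of spreader below 0.02 m/s and angular speed of spreader below 0.3 rad/s and contact force between the fingers and spreader below 0.1 N), for 0.2 s.
4. the aluminium heat sink stands in the red tray, released (horizontal distance between heatsink and tray_red below 0.012 m and z of heatsink in the frame of tray_red between 0.002 and 0.01 m and angle between heatsink's own z axis and vertical below 0.1 rad and angle between the x axis of heatsink and the x axis of tray_red, either way round below 0.2 rad and linear speed of heatsink below 0.02 m/s and angular speed of heatsink below 0.3 rad/s and contact force between the fingers and heatsink below 0.1 N), for 0.2 s.
At the end, for the whole second after the job is handed in: Relay in yellow, housing in white, spreader in blue, heat sink in red tray: centres within 12 mm of the tray's, underside within 4 mm of its floor, upright within 0.1 rad, in line within 0.2 rad (either way; relay on any side), at rest, released; bottle and capacitor within 15 mm of their start (all of step 1 and all of step 2 and all of step 3 and all of step 4 and distance of each of bottle, capacitor from where it was at the start of the episode below 0.015 m); the robot touches nothing.
It fails at once if the flux bottle is pushed more than 15 mm from its place or tipped over (distance of bottle from where it was at the start of the episode above 0.015 m or angle between bottle's own z axis and vertical above 0.4 rad).
It fails at once if the capacitor is pushed more than 15 mm from its place or tipped over (distance of capacitor from where it was at the start of the episode above 0.015 m or angle between capacitor's own z axis and vertical above 0.4 rad).
It also fails if it takes over 112 s, if anything falls off the work surface, if the arm or the gripper's body presses on something with over 40 N, if the wrist force passes 120 N, or if a joint passes its speed limit or range.

## Working session

There is one attempt and no reset: what is moved stays moved. The work goes in short steps, Python scripts to look and compute and a tool call to move; the robot and the scene stay as the last step left them, time stands still between calls to the robot, and variables do not carry over. Pictures are saved under pics/ and viewed, about 12 in all and at most 16, crops included, and the job is handed in when it is done.

Besides the shell and the picture viewer there is one more tool, called as name(argument=value, ...), one argument or row to a line, values as JSON. send_rows: Moves the arm, as the interface text tells. Its arguments: {"type":"object","properties":{"moves":{"type":"array"},"fingers":{"type":"number"},"grip_force":{"type":"number"}},"required":["moves"]}

```bash
mkdir -p pics; cat > h.py <<'E'
import numpy as np, cv2, pickle
from cell import manip
def ray(p,u,v):
    d=np.array([(u-p['cx'])/p['fx'],(v-p['cy'])/p['fy'],1.]);M=np.array(p['world_to_cam']);R=M[:3,:3]
    return -R.T@M[:3,3],R.T@d
def at(p,u,v,z):
    o,d=ray(p,u,v);return o+d*(z-o[2])/d[2]
def proj(p,X):
    M=np.array(p['world_to_cam']);c=M[:3,:3]@np.array(X)+M[:3,3];return p['fx']*c[0]/c[2]+p['cx'],p['fy']*c[1]/c[2]+p['cy']
def save(p,n): cv2.imwrite('pics/'+n+'.png',cv2.cvtColor(p['pixels'],cv2.COLOR_RGB2BGR))
E
python3 - <<'E'
from h import *
print(manip.state())
for n in('top','scene'):
    p=manip.read_camera(n);save(p,n+'0');print(n,p['fx'],np.round(p['world_to_cam'],3).tolist())
    if n=='top':pickle.dump(p,open('top0.pkl','wb'))
    for l,z in dict(relay=.091,housing=.063,spreader=.037,heatsink=.025,tray_yellow=.006,tray_white=.006,tray_blue=.006,tray_red=.006,bottle=.055,capacitor=.053).items():
        for m in manip.masks_of(p,l):
            if m['score']<.3: continue
            c,s,a=cv2.minAreaRect(np.argwhere(m['region'])[:,::-1].astype(np.float32))
            print(l,round(m['score'],2),np.round(m['rect']),np.round(s),round(a),np.round(at(p,*c,z),3))
E
```

```text
{'clock': 0.0, 'joints': array([-1.18094008e+00,  2.64746902e-01,  1.60535503e+00, -4.90019312e-05,
        1.27369223e+00, -3.69484134e-02]), 'dq': array([-8.20545476e-04,  5.03013597e-05,  3.59010505e-05, -5.38866278e-05,
       -1.42958413e-03,  1.93716618e-03]), 'effort': array([ 6.27713471e-04, -5.02114391e+01, -3.56873667e+01,  7.28935422e-02,
        2.95070303e-02, -1.80839875e-04]), 'position': array([ 0.27909828, -0.61378539,  0.22100249]), 'ee_rot': array([-1.07955435e-03,  9.77313889e-01,  2.11793179e-01, -2.16282593e-04]), 'ft_force': array([-0.24195543, -0.0721741 , -0.24059565]), 'ft_torque': array([ 0.00314675, -0.03071102, -0.03165224]), 'width': 1.0022715371144657}
top 490.8007152286029 [[0.004, -1.0, 0.004, -0.005], [-0.986, -0.004, -0.166, 0.499], [0.166, -0.003, -0.986, 0.922], [0.0, 0.0, 0.0, 1.0]]
relay 0.61 [397. 268.  16.  15.] [16. 16.] 90 [ 0.436 -0.154  0.091]
housing 0.92 [391. 276.  22.  39.] [31. 17.] 84 [ 0.43  -0.148  0.063]
housing 0.76 [443. 275.  27.  26.] [19. 31.] 90 [ 0.427 -0.246  0.063]
spreader 0.79 [342. 311.  24.  31.] [30. 16.] 63 [ 0.36  
[... 1153 characters left out ...]
ink 0.94 [236. 295.  64.  44.] [66. 37.] 5 [ 0.455 -0.178  0.025]
tray_yellow 0.76 [391. 275.  38.  26.] [36. 21.] 20 [0.648 0.004 0.006]
tray_white 0.55 [251. 433.  82.  66.] [72. 44.] 31 [ 0.599 -0.333  0.006]
tray_blue 0.88 [333. 187.  62.  34.] [59. 23.] 18 [0.446 0.146 0.006]
tray_blue 0.34 [401. 205.  18.  23.] [15. 26.] 14 [0.597 0.174 0.006]
tray_red 0.8 [423. 155.  62.  32.] [60. 24.] 9 [0.57  0.341 0.006]
bottle 0.73 [404. 203.  15.  28.] [26. 14.] 90 [0.612 0.126 0.055]
bottle 0.32 [313. 323.  29.  35.] [35. 23.] 86 [ 0.599 -0.174  0.055]
capacitor 0.68 [314. 322.  22.  33.] [34. 22.] 90 [ 0.599 -0.173  0.053]
capacitor 0.44 [236. 295.  65.  40.] [66. 34.] 7 [ 0.467 -0.191  0.053]
```

View pics/top0.png

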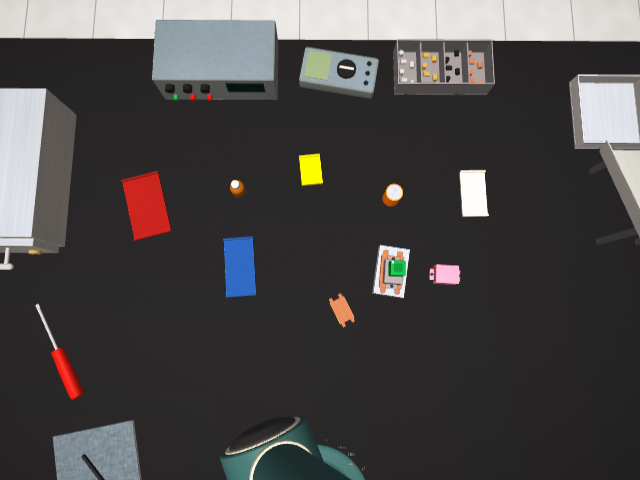

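View pics/scene0.png

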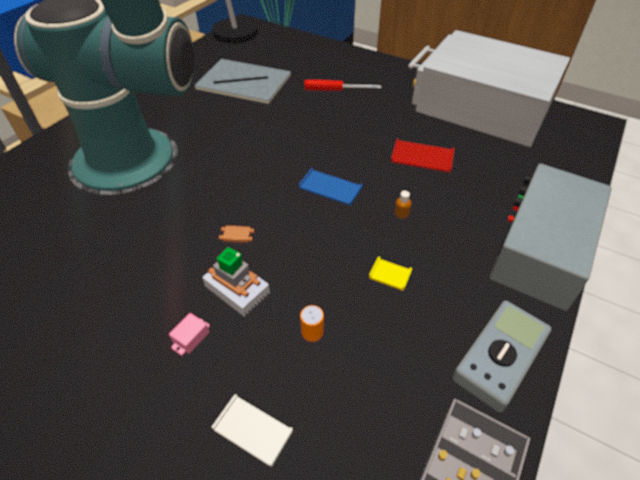

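Top view: stack at (391,272); trays yellow (311,170), white (473,194), blue (240,267), red (147,206); the bottle is at (237,188) and the capacitor at (393,195). The pink housing and the small spreader at (342,311) are the decoys. The scene view agrees. Next I go above the stack for a close look.

send_rows(
  moves=[
    [0.155, 0.46, 0.06, 0, 0, -0.56],
    [0.155, 0.46, 0.06, 0, 0, -0.56],
    [0.155, 0.46, 0.06, 0, 0, -0.56],
    [0.155, 0.46, 0.06, 0, 0, -0.56],
    [0.155, 0.46, 0.06, 0, 0, -0.56],
    [0.155, 0.46, 0.06, 0, 0, -0.56],
    [0.155, 0.46, 0.06, 0, 0, -0.56],
    [0.155, 0.46, 0.06, 0, 0, -0.56],
    [0.155, 0.46, 0.06, 0, 0, -0.56],
    [0.155, 0.46, 0.06, 0, 0, -0.56],
    [0.155, 0.46, 0.06, 0, 0, -0.56],
    [0.155, 0.46, 0.06, 0, 0, -0.56],
  ],
  fingers=0.088,
)

```text
clock: 2.6
position: [0.434, -0.1556, 0.282]
ee_rot: [-0.0, 0.998, -0.068, -0.0]
ft_force: [0.0, -0.6, -0.2]
width: 0.998
```

```bash
cat >> h.py <<'E'
from scipy.spatial.transform import Rotation as Ro
def wshot():
    s=manip.state();p=manip.read_camera('wrist')
    T=np.eye(4);q=s['ee_rot'];T[:3,:3]=Ro.from_quat([q[1],q[2],q[3],q[0]]).as_matrix();T[:3,3]=s['position']
    p['W']=T@np.array(p['T_tool_cam']);p['s']=s;return p
def wat(p,uv,z):
    uv=np.atleast_2d(uv).astype(float);x=(uv[:,0]-p['cx'])/p['fx'];y=(uv[:,1]-p['cy'])/p['fy'];t=np.hypot(x,y)+1e-9
    d=np.c_[np.sin(t)*x/t,np.sin(t)*y/t,np.cos(t)]@p['W'][:3,:3].T;o=p['W'][:3,3]
    return o+d*((z-o[2])/d[:,2])[:,None]
def rect(p,mask,z):  # mask -> min-area rectangle on plane z: centre, long, short, yaw(deg) of long side
    c=max(cv2.findContours(mask.astype(np.uint8),0,1)[0],key=cv2.contourArea)[:,0]
    X=wat(p,c,z) if 'W' in p else np.array([at(p,u,v,z) for u,v in c])
    c,s,a=cv2.minAreaRect((X[:,:2]*1000).astype(np.float32))
    if s[0]<s[1]: s=s[::-1];a+=90
    return np.round(c,1),np.round(s,1),round((a+90)%180-90,1)
def hsv(p,lo,hi,roi=None):
    m=cv2.inRange(cv2.cvtColor(p['pixels'],cv2.COLOR_RGB2HSV),lo,hi)>0
    if roi is not None:
        k=np.zeros_like(m);u0,u1,v0,v1=roi;k[v0:v1,u0:u1]=1;m&=k
    return m
COL=dict(yellow=((25,150,80),(35,255,255)),blue=((105,120,60),(120,255,255)))
def yaw(s):
    q=s['ee_rot'];y=Ro.from_quat([q[1],q[2],q[3],q[0]]).as_matrix()[:,1];return np.degrees(np.arctan2(y[1],y[0]))
E
python3 - <<'E'
from h import *
p=wshot();save(p,'w1');pickle.dump(p,open('w1.pkl','wb'))
s=p['s'];print(s['clock'],s['position'],yaw(s),np.round(s['joints'],2),p['fx'],p['cx'],p['cy']);print(np.round(p['T_tool_cam'],3).tolist())
for l,z in dict(relay=.091,housing=.063,spreader=.037,heatsink=.025).items():
    for m in manip.masks_of(p,l):
        if m['score']>.3: print(l,round(m['score'],2),np.round(m['rect']),rect(p,m['region'],z))
t=pickle.load(open('top0.pkl','rb'))
for n,lo,hi,roi in [('yellow',(22,120,80),(38,255,255),(290,335,140,200)),('white',(0,0,150),(179,60,255),(450,500,160,225)),('blue',(100,100,60),(125,255,255),(210,270,220,310)),('red',(0,150,80),(8,255,255),(110,180,160,250))]:
    print(n,rect(t,hsv(t,lo,hi,roi),.008))
E
```

```text
2.6 [ 0.43395544 -0.15557345  0.28196851] -97.76179607482287 [-0.4  -0.18  1.96 -0.    1.37  1.31] 371.64829954431775 319.39775017660327 240.52048249503972
[[0.0, -0.962, -0.272, 0.07], [1.0, -0.0, 0.0, -0.0], [-0.0, -0.272, 0.962, -0.163], [0.0, 0.0, 0.0, 1.0]]
relay 0.6 [318. 208.  29.  35.] (array([ 437.9, -154.4]), array([31.7, 27.6]), -3.0)
housing 0.94 [410. 191.  48.  38.] (array([ 438.6, -249.7]), array([52.4, 35.2]), 85.4)
housing 0.83 [316. 206.  32.  56.] (array([ 436.2, -151.2]), array([57.9, 34.3]), -5.9)
spreader 0.96 [249. 267.  47.  48.] (array([369.6, -63.1]), array([58.3, 33.3]), 25.1)
spreader 0.65 [313. 200.  42.  79.] (array([ 462.8, -152.6]), array([45.8, 31.2]), -87.0)
heatsink 0.89 [319. 197.  53.  83.] (array([ 436.6, -153.2]), array([96.7, 62.1]), -8.8)
yellow (array([650.3,   8.2]), array([67.6, 44.4]), 5.9)
white (array([ 601.3, -329.6]), array([98.1, 53.9]), 0.7)
blue (array([447.2, 150.1]), array([121.5,  61.1]), 4.0)
red (array([572.2, 345.6]), array([134. ,  77.2]), 15.6)
```

View pics/w1.png

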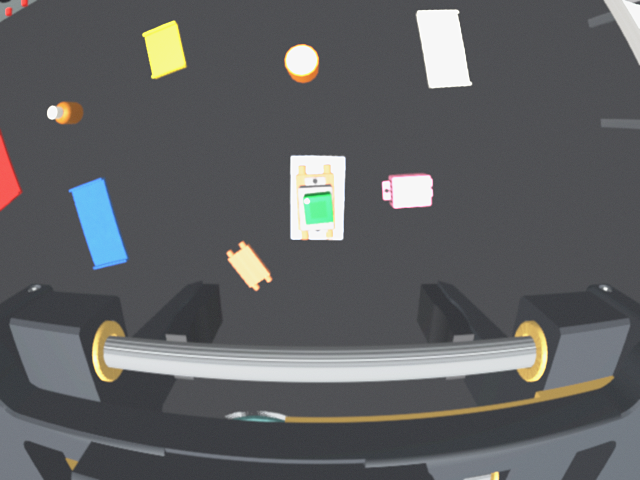

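Wrist view: stack at (318,198) with the relay at (318,208), and all trays except most of the red one are visible. I'll zoom in on the stack and cross-check the trays from this camera.

```bash
python3 - <<'E'
from h import *
p=pickle.load(open('w1.pkl','rb'))
cv2.imwrite('pics/w1c.png',cv2.resize(cv2.cvtColor(p['pixels'][145:250,270:370],cv2.COLOR_RGB2BGR),None,fx=5.5,fy=5.5,interpolation=cv2.INTER_CUBIC))
for n,lo,hi,roi in [('yellow',(22,120,80),(38,255,255),(130,200,10,90)),('white',(0,0,150),(179,60,255),(400,490,0,100)),('blue',(100,100,60),(125,255,255),(50,140,160,280))]:
    print(n,rect(p,hsv(p,lo,hi,roi),.007))
g=cv2.cvtColor(p['pixels'],cv2.COLOR_RGB2HSV)[190:226:3,300:338:3]
for r in g: print(' '.join('%d/%d/%d'%tuple(x) for x in r))
E
```

```text
yellow (array([649.8,   9. ]), array([67.9, 49.4]), 5.9)
white (array([ 600.7, -329.6]), array([100.9,  57.9]), 0.8)
blue (array([445. , 151.5]), array([122.1,  68.9]), 4.9)
90/1/248 0/0/248 0/0/248 0/0/248 0/0/248 0/0/248 150/1/249 150/1/250 165/2/252 66/5/244 0/0/246 23/66/248 120/1/248
0/0/247 150/1/249 68/26/223 65/50/204 65/68/170 65/95/151 67/135/140 69/172/132 69/189/132 69/197/145 66/61/192 23/59/248 120/1/248
0/0/247 62/14/232 68/194/185 68/191/219 68/184/231 69/178/243 71/165/250 72/155/250 73/154/249 74/142/248 71/133/248 22/57/249 90/1/248
120/1/248 74/77/247 162/5/253 77/70/247 76/126/247 76/128/247 76/129/247 76/134/247 75/133/247 76/135/247 73/142/248 17/75/249 90/1/248
120/1/248 72/37/247 170/3/250 84/14/247 74/136/247 73/142/247 72/147/246 71/149/245 71/149/245 75/139/247 73/149/248 17/84/251 90/1/248
120/1/248 65/18/247 76/130/247 74/138/247 71/143/245 71/146/245 71/149/245 71/148/245 71/151/245 75/140/247 74/148/248 17/91/249 90/1/248
120/1/248 15/2/248 76/131/247 75/132/247 71/148/245 71/147/245 71/150/245 71/149/245 71/148/245 74/142/247 74/147/248 18/90/251 90/1/248
150/1/247 0/2/249 76/135/247 75/133/247 71/148/245 71/149/245 71/148/245 71/151/245 71/151/244 74/146/247 75/148/247 20/102/241 105/2/249
150/1/246 165/2/249 75/140/247 75/135/247 71/150/245 71/151/245 71/151/245 71/151/244 71/153/244 73/149/247 74/148/247 25/105/233 105/2/249
8/4/246 165/2/249 75/136/247 75/135/247 71/149/246 72/148/246 71/148/246 72/150/246 72/151/247 73/149/247 74/151/247 33/97/235 105/2/249
9/7/246 150/1/248 72/130/247 75/137/247 75/138/247 75/139/247 75/145/247 74/145/247 74/148/247 74/152/247 73/155/247 38/105/244 105/2/249
11/8/247 0/0/247 71/91/247 73/128/247 74/109/247 75/82/247 72/52/247 68/15/247 69/7/247 60/4/245 170/3/250 14/14/244 105/2/249
```

View pics/w1c.png

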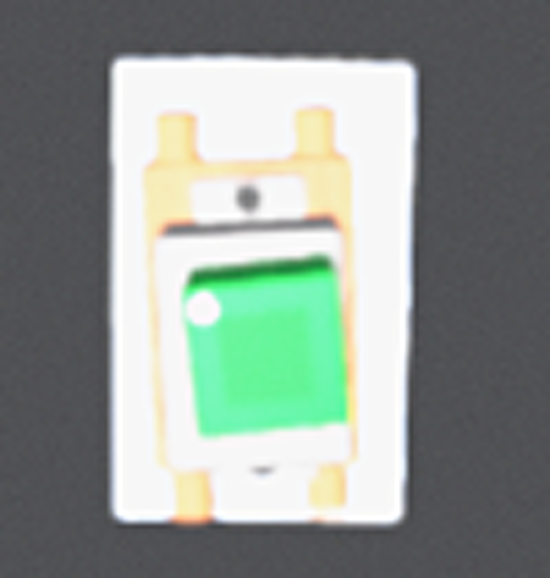

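```bash
python3 - <<'E'
from h import *
p=pickle.load(open('w1.pkl','rb'))
for n,c,z in [('relay',[(188,285),(335,262),(347,420),(203,437)],.091),('housing',[(157,235),(338,222),(350,458),(167,470)],.063),('spreader',[(147,165),(347,155),(355,467),(163,467)],.037),('heatsink',[(113,60),(413,60),(405,522),(113,522)],.025)]:
    X=wat(p,np.array(c)/5.5+[270,145],z)[:,:2]*1000
    e=[X[(i+1)%4]-X[i] for i in range(4)]
    print(n,X.mean(0).round(1),[round(np.hypot(*v),1) for v in e],[round(np.degrees(np.arctan2(v[1],v[0])),1) for v in e])
E
```

```text
relay [ 436.2 -155.2] [np.float64(26.0), np.float64(28.4), np.float64(25.8), np.float64(27.5)] [np.float64(-88.8), np.float64(176.9), np.float64(89.2), np.float64(-2.7)]
housing [ 432.  -151.6] [np.float64(34.1), np.float64(45.8), np.float64(35.3), np.float64(45.7)] [np.float64(-93.7), np.float64(175.5), np.float64(86.1), np.float64(-6.0)]
spreader [ 433.7 -151.6] [np.float64(40.0), np.float64(64.3), np.float64(39.5), np.float64(62.3)] [np.float64(-95.0), np.float64(174.1), np.float64(82.2), np.float64(-5.4)]
heatsink [ 435.7 -153.4] [np.float64(61.2), np.float64(98.0), np.float64(62.4), np.float64(98.0)] [np.float64(-97.8), np.float64(172.0), np.float64(82.2), np.float64(-8.6)]
```

send_rows(
  moves=[
    [0.002, 0.0, -0.06, 0, 0, 0.12],
    [0.002, 0.0, -0.12, 0, 0, 0.12],
    [0.002, 0.0, -0.15, 0, 0, 0.12],
    [0.002, 0.0, -0.175, 0, 0, 0.12],
    [0.002, 0.0, -0.197, 0, 0, 0.12],
    [0.002, 0.0, -0.197, 0, 0, 0.12],
    [0.002, 0.0, -0.197, 0, 0, 0.12],
  ],
)

```text
clock: 3.72
position: [0.437, -0.1548, 0.0861]
ee_rot: [0.0, 1.0, -0.007, 0.0]
ft_force: [-0.5, 0.8, 1.0]
width: 1.001
```

send_rows(
  moves=[
    [0, 0, 0, 0, 0, 0],
    [0, 0, 0, 0, 0, 0],
    [0, 0, 0, 0, 0, 0],
    [0, 0, 0, 0, 0, 0],
    [0, 0, 0, 0, 0, 0],
  ],
  fingers=0.02,
  grip_force=12,
)

```text
clock: 4.35
position: [0.4364, -0.1544, 0.0853]
ee_rot: [0.0, 1.0, -0.007, 0.0]
ft_force: [0.5, -0.9, -0.0]
width: 0.457
```

send_rows(
  moves=[
    [0, 0, 0, 0, 0, 0],
    [0, 0, 0, 0, 0, 0],
    [0, 0, 0, 0, 0, 0],
    [0, 0, 0, 0, 0, 0],
  ],
)

```text
clock: 4.85
position: [0.4364, -0.1544, 0.0853]
ee_rot: [-0.0, 1.0, -0.007, -0.0]
ft_force: [-0.0, -0.5, -0.2]
width: 0.23
```

```bash
python3 - <<'E'
from h import *
p=wshot();save(p,'w2')
cv2.imwrite('pics/w2c.png',cv2.resize(cv2.cvtColor(p['pixels'][180:400,180:460],cv2.COLOR_RGB2BGR),None,fx=2.5,fy=2.5))
p=manip.read_camera('scene');cv2.imwrite('pics/s2c.png',cv2.resize(cv2.cvtColor(p['pixels'][200:330,170:310],cv2.COLOR_RGB2BGR),None,fx=4,fy=4))
E
cd pics; python3 -c "
import cv2,numpy as np
a=cv2.imread('w2c.png')[:520];b=cv2.imread('s2c.png');b=cv2.resize(b,(b.shape[1]*a.shape[0]//b.shape[0],a.shape[0]))
c=np.hstack([a,b]);cv2.imwrite('c2.png',cv2.resize(c,(800,c.shape[0]*800//c.shape[1])))"
```

```text
(no output)
```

View pics/c2.png

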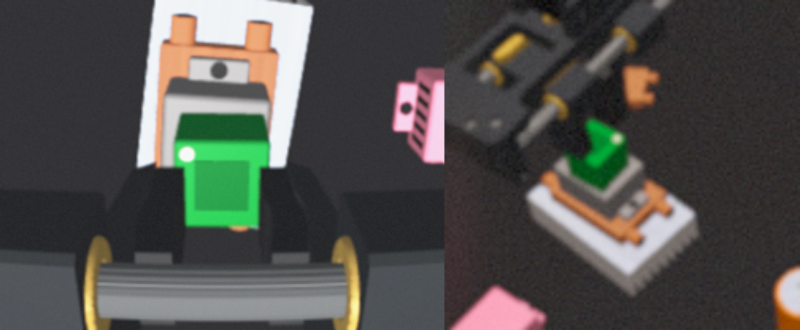

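Wrist view: the fingers straddle the relay with its faces flush. The width reading may not match the real opening, so I'll command the fingers further closed to test it.

send_rows(
  moves=[
    [0, 0, 0, 0, 0, 0],
    [0, 0, 0, 0, 0, 0],
    [0, 0, 0, 0, 0, 0],
  ],
  fingers=0.0,
)

```text
clock: 5.32
position: [0.4364, -0.1544, 0.0853]
ee_rot: [-0.0, 1.0, -0.007, -0.0]
ft_force: [0.4, 0.8, -0.4]
width: 0.005
```

```bash
python3 - <<'E'
from h import *
p=wshot();save(p,'w3');print(p['s']['width'])
cv2.imwrite('pics/w3c.png',cv2.resize(cv2.cvtColor(p['pixels'][180:400,180:460],cv2.COLOR_RGB2BGR),None,fx=2.5,fy=2.5))
E
```

```text
0.005114902554952379
```

View pics/w3c.png

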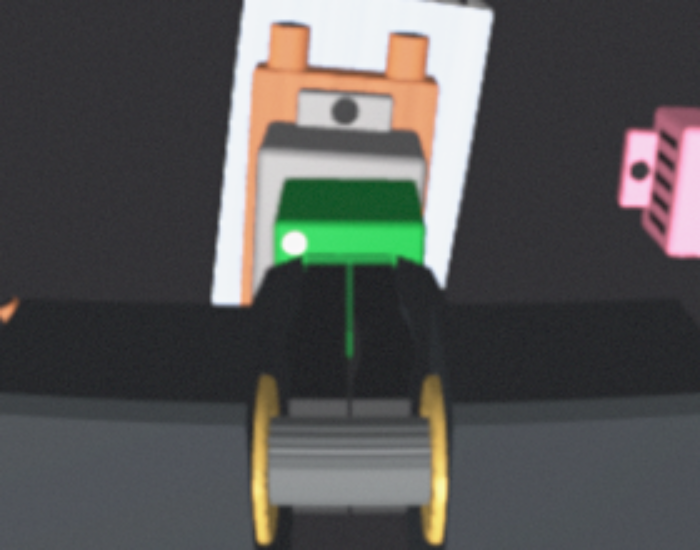

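The closed fingers cover the rear of the relay's top, so they closed above it. Their tips project to row 285, which puts them about 17 mm behind the TCP rather than 19 mm ahead of it. I'll go about 30 mm lower with the fingers wide enough to clear every layer. The width at closing (28 or 36 mm) will show which piece they meet.

send_rows(
  moves=[
    [0, 0, 0, 0, 0, 0],
    [0, 0, 0, 0, 0, 0],
    [0, 0, 0, 0, 0, 0],
    [0, 0, 0, 0, 0, 0],
    [0, 0, 0, 0, 0, 0],
    [0, 0, 0, 0, 0, 0],
    [0, 0, 0, 0, 0, 0],
  ],
  fingers=0.06,
  grip_force=6,
)

```text
clock: 6.25
position: [0.4364, -0.1545, 0.0853]
ee_rot: [-0.0, 1.0, -0.007, -0.0]
ft_force: [0.5, -0.6, 0.1]
width: 0.679
```

send_rows(
  moves=[
    [0, 0, -0.01, 0, 0, 0],
    [0, 0, -0.02, 0, 0, 0],
    [0, 0, -0.03, 0, 0, 0],
    [0, 0, -0.03, 0, 0, 0],
  ],
)

```text
clock: 6.75
position: [0.4352, -0.1539, 0.0538]
ee_rot: [-0.001, 1.0, -0.007, -0.001]
ft_force: [-0.1, -0.6, 0.9]
width: 0.682
```

send_rows(
  moves=[
    [0, 0, 0, 0, 0, 0],
    [0, 0, 0, 0, 0, 0],
    [0, 0, 0, 0, 0, 0],
    [0, 0, 0, 0, 0, 0],
  ],
  fingers=0.022,
)

```text
clock: 7.25
position: [0.4367, -0.1545, 0.0556]
ee_rot: [0.0, 1.0, -0.007, 0.0]
ft_force: [0.1, -0.1, 0.7]
width: 0.317
```

Closed on 27.9 mm, so it is the relay. The tips are about 17 mm behind the reported TCP, and I'll use that offset from here on. Firm up the grip, lift and carry.

send_rows(
  moves=[
    [0, 0, 0, 0, 0, 0],
    [0, 0, 0.02, 0, 0, 0],
    [0, 0, 0.05, 0, 0, 0],
    [0, 0, 0.1, 0, 0, 0],
    [0.05, 0.038, 0.12, 0, 0, 0.03],
    [0.1, 0.076, 0.12, 0, 0, 0.06],
    [0.15, 0.114, 0.12, 0, 0, 0.117],
    [0.19, 0.145, 0.12, 0, 0, 0.117],
    [0.2135, 0.163, 0.11, 0, 0, 0.117],
    [0.2135, 0.163, 0.06, 0, 0, 0.117],
    [0.2135, 0.163, 0.02, 0, 0, 0.117],
    [0.2135, 0.163, -0.02, 0, 0, 0.117],
    [0.2135, 0.163, -0.035, 0, 0, 0.117],
    [0.2135, 0.163, -0.035, 0, 0, 0.117],
    [0.2135, 0.163, -0.035, 0, 0, 0.117],
  ],
  grip_force=14,
)

```text
clock: 9.12
position: [0.6516, 0.0085, 0.0223]
ee_rot: [0.0, 0.999, 0.052, 0.002]
ft_force: [0.1, 0.8, 0.1]
width: 0.311
```

```bash
python3 - <<'E'
from h import *
p=wshot();save(p,'w4');print(p['s']['position'],yaw(p['s']))
print(rect(p,hsv(p,(22,120,80),(38,255,255)),.007))
cv2.imwrite('pics/w4c.png',cv2.resize(cv2.cvtColor(p['pixels'][160:400,160:480],cv2.COLOR_RGB2BGR),None,fx=2,fy=2))
E
```

```text
[0.6516172  0.00845307 0.02230728] -84.06064701158726
(array([664.2,  10.2]), array([46.2, 34.1]), -84.1)
```

View pics/w4c.png

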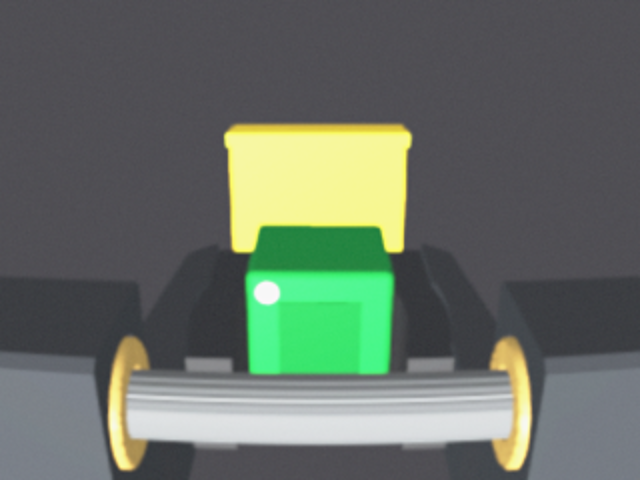

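The relay is held square over the yellow tray (tray columns 228–408, relay 248–392). Lower and release.

send_rows(
  moves=[
    [0, 0.001, -0.01, 0, 0, 0],
    [0, 0.001, -0.018, 0, 0, 0],
    [0, 0.001, -0.022, 0, 0, 0],
    [0, 0.001, -0.0235, 0, 0, 0],
    [0, 0.001, -0.0235, 0, 0, 0],
  ],
)

```text
clock: 9.8
position: [0.6495, 0.0096, -0.0018]
ee_rot: [-0.0, 0.999, 0.052, -0.001]
ft_force: [-5.2, 0.3, 10.6]
width: 0.315
```

send_rows(
  moves=[
    [0, 0, 0, 0, 0, 0],
    [0, 0, 0, 0, 0, 0],
    [0, 0, 0, 0, 0, 0],
    [0, 0, 0.03, 0, 0, 0],
    [0, 0, 0.07, 0, 0, 0],
    [0, 0, 0.12, 0, 0, 0],
    [0, 0, 0.12, 0, 0, 0],
  ],
  fingers=0.06,
)

```text
clock: 10.68
position: [0.654, 0.0095, 0.1224]
ee_rot: [0.0, 0.999, 0.052, 0.005]
ft_force: [0.2, -0.6, 0.9]
width: 0.68
```

```bash
python3 - <<'E'
from h import *
p=wshot();save(p,'w5');print(p['s']['position'],yaw(p['s']))
cv2.imwrite('pics/w5c.png',cv2.resize(cv2.cvtColor(p['pixels'][160:320,220:420],cv2.COLOR_RGB2BGR),None,fx=3,fy=3))
E
```

```text
[0.65401213 0.00947082 0.12242558] -84.05320826040267
```

View pics/w5c.png

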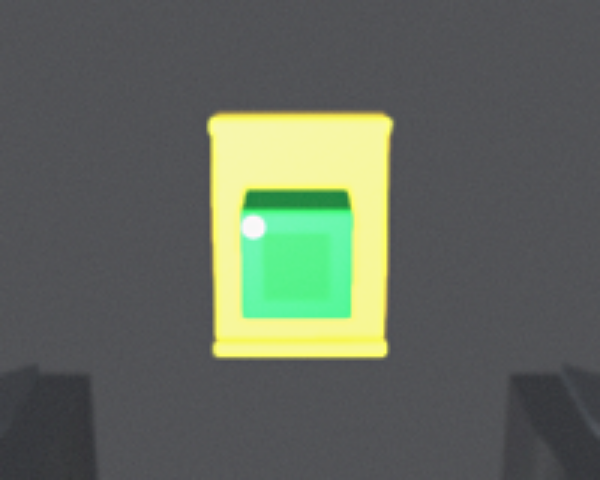

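The relay stands square in the yellow tray (crop: relay 243–352 × 207–318, tray 210–390 × 113–357). I'll check the offset numerically and go back above the stack.

```bash
python3 - <<'E'
from h import *
p=wshot();s=p['s'];print(s['position'])
p['W'][:3,3]+=np.array([.6540,.00947,.1224])-s['position']
f=lambda c,z:wat(p,np.array(c)/3+[220,160],z)[:,:2].mean(0)
print(f([(243,207),(352,207),(352,318),(243,318)],.034),f([(210,113),(391,113),(387,357),(213,357)],.0095))
E
```

```text
[0.65195859 0.00950626 0.11951245]
[0.64868032 0.00899586] [0.64807437 0.00820704]
```

send_rows(
  moves=[
    [-0.04, -0.03, 0.08, 0, 0, -0.05],
    [-0.08, -0.06, 0.14, 0, 0, -0.1],
    [-0.12, -0.09, 0.14, 0, 0, -0.15],
    [-0.16, -0.12, 0.14, 0, 0, -0.19],
    [-0.2, -0.15, 0.14, 0, 0, -0.19],
    [-0.218, -0.161, 0.14, 0, 0, -0.19],
    [-0.218, -0.161, 0.14, 0, 0, -0.19],
    [-0.218, -0.161, 0.14, 0, 0, -0.19],
  ],
  fingers=0.06,
)

```text
clock: 11.78
position: [0.4326, -0.1508, 0.256]
ee_rot: [-0.001, 0.999, -0.043, -0.0]
ft_force: [-0.5, -0.7, 0.0]
width: 0.68
```

```bash
python3 - <<'E'
from h import *
p=wshot();s=p['s'];print(s['clock'],s['position'],yaw(s));pickle.dump(p,open('w6.pkl','wb'))
cv2.imwrite('pics/w6c.png',cv2.resize(cv2.cvtColor(p['pixels'][145:250,270:370],cv2.COLOR_RGB2BGR),None,fx=5.5,fy=5.5,interpolation=cv2.INTER_CUBIC))
E
```

```text
11.775 [ 0.43257972 -0.15083839  0.2559919 ] -94.91879433906097
```

View pics/w6c.png

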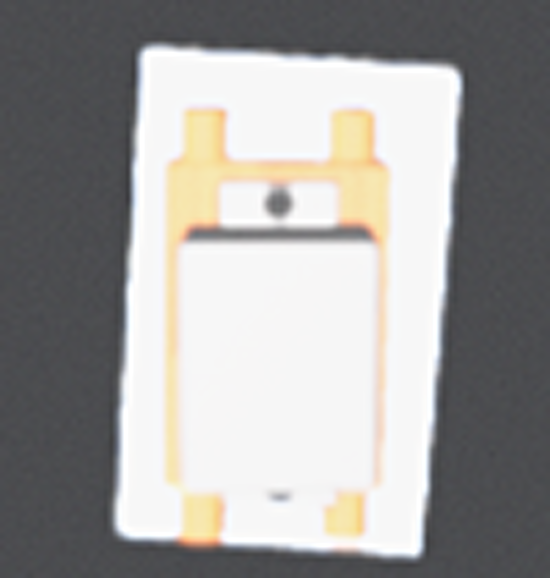

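The relay is within 1 mm of the tray centre. The housing's top is at crop 180–378 × 238–493, aligned with the gripper.

```bash
python3 - <<'E'
from h import *
p=pickle.load(open('w6.pkl','rb'))
for n,c,z in [('housing',[(180,238),(378,239),(375,493),(181,490)],.063),('spreader',[(167,163),(388,163),(382,488),(167,486)],.037),('heatsink',[(140,46),(460,66),(420,556),(117,536)],.025)]:
    X=wat(p,np.array(c)/5.5+[270,145],z)[:,:2]*1000
    e=[X[(i+1)%4]-X[i] for i in range(4)]
    print(n,X.mean(0).round(1),[float(round(np.hypot(*v),1)) for v in e],[float(round(np.degrees(np.arctan2(v[1],v[0])),1)) for v in e])
E
```

```text
housing [ 431.6 -151.7] [34.7, 46.1, 35.0, 45.7] [-95.2, 175.1, 84.2, -5.3]
spreader [ 434.  -151.5] [41.3, 62.9, 41.6, 62.5] [-94.9, 174.7, 84.5, -5.5]
heatsink [ 436.  -153.3] [61.4, 98.2, 61.1, 97.7] [-98.4, 171.4, 81.2, -8.4]
```

send_rows(
  moves=[
    [-0.001, -0.001, -0.06, 0, 0, 0],
    [-0.001, -0.001, -0.12, 0, 0, 0],
    [-0.001, -0.001, -0.17, 0, 0, 0],
    [-0.001, -0.001, -0.2, 0, 0, 0],
    [-0.001, -0.001, -0.22, 0, 0, 0],
    [-0.001, -0.001, -0.229, 0, 0, 0],
    [-0.001, -0.001, -0.229, 0, 0, 0],
  ],
)

```text
clock: 12.7
position: [0.4311, -0.1518, 0.0272]
ee_rot: [-0.0, 0.999, -0.043, -0.001]
ft_force: [-0.1, -0.5, 0.2]
width: 0.675
```

send_rows(
  moves=[
    [0, 0, 0, 0, 0, 0],
    [0, 0, 0, 0, 0, 0],
    [0, 0, 0, 0, 0, 0],
    [0, 0, 0, 0, 0, 0],
  ],
  fingers=0.03,
  grip_force=12,
)

```text
clock: 13.2
position: [0.4317, -0.1528, 0.0287]
ee_rot: [0.0, 0.999, -0.043, 0.001]
ft_force: [-0.1, 1.0, 4.4]
width: 0.409
```

Closed on 36 mm, so the housing is held. Carry it to the white tray.

send_rows(
  moves=[
    [0, 0, 0, 0, 0, 0],
    [0, 0, 0.02, 0, 0, 0],
    [0, 0, 0.06, 0, 0, 0],
    [0, 0, 0.12, 0, 0, 0],
    [0.04, -0.042, 0.13, 0, 0, 0.02],
    [0.08, -0.084, 0.13, 0, 0, 0.05],
    [0.12, -0.126, 0.13, 0, 0, 0.099],
    [0.16, -0.168, 0.13, 0, 0, 0.099],
    [0.1695, -0.1768, 0.12, 0, 0, 0.099],
    [0.1695, -0.1768, 0.07, 0, 0, 0.099],
    [0.1695, -0.1768, 0.03, 0, 0, 0.099],
    [0.1695, -0.1768, 0.0, 0, 0, 0.099],
    [0.1695, -0.1768, 0.0, 0, 0, 0.099],
    [0.1695, -0.1768, 0.0, 0, 0, 0.099],
  ],
  grip_force=16,
)

```text
clock: 14.95
position: [0.6006, -0.3291, 0.0286]
ee_rot: [0.0, 1.0, 0.007, 0.0]
ft_force: [0.2, 0.6, -0.8]
width: 0.41
```

```bash
python3 - <<'E'
from h import *
p=wshot();print(p['s']['position'],yaw(p['s']))
cv2.imwrite('pics/w7c.png',cv2.resize(cv2.cvtColor(p['pixels'][160:400,160:480],cv2.COLOR_RGB2BGR),None,fx=2,fy=2))
E
```

```text
[ 0.60062969 -0.32909043  0.02862683] -89.25320100366027
```

View pics/w7c.png

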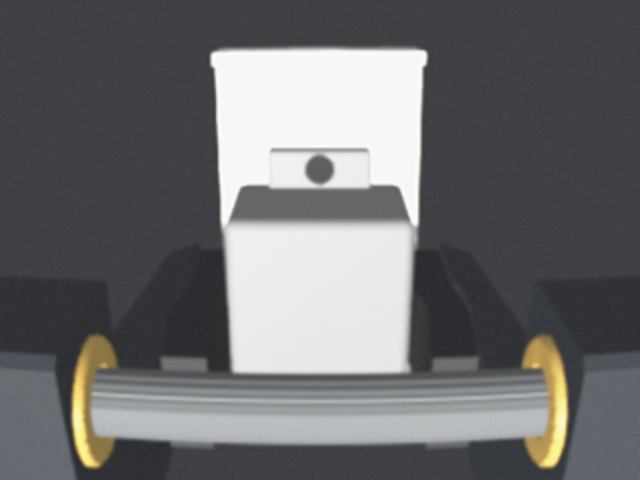

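The housing is centred and square over the white tray (tray columns 213–427, ear centred at 320). Lower and release.

send_rows(
  moves=[
    [0, 0, -0.014, 0, 0, 0],
    [0, 0, -0.024, 0, 0, 0],
    [0, 0, -0.028, 0, 0, 0],
    [0, 0, -0.0305, 0, 0, 0],
    [0, 0, -0.0305, 0, 0, 0],
    [0, 0, -0.0305, 0, 0, 0],
  ],
)

```text
clock: 15.75
position: [0.6006, -0.3294, -0.0023]
ee_rot: [0.0, 1.0, 0.006, 0.0]
ft_force: [-1.5, 0.2, 2.9]
width: 0.404
```

send_rows(
  moves=[
    [0, 0, 0, 0, 0, 0],
    [0, 0, 0, 0, 0, 0],
    [0, 0, 0, 0, 0, 0],
    [0, 0, 0.03, 0, 0, 0],
    [0, 0, 0.08, 0, 0, 0],
    [0, 0, 0.14, 0, 0, 0],
    [0, 0, 0.18, 0, 0, 0],
    [0, 0, 0.18, 0, 0, 0],
    [0, 0, 0.18, 0, 0, 0],
  ],
  fingers=0.07,
)

```text
clock: 16.88
position: [0.5998, -0.3289, 0.1763]
ee_rot: [-0.0, 1.0, 0.006, -0.001]
ft_force: [-0.4, 0.2, 0.1]
width: 0.79
```

```bash
python3 - <<'E'
from h import *
p=wshot();print(p['s']['position'],yaw(p['s']));pickle.dump(p,open('w8.pkl','wb'))
for m in manip.masks_of(p,'housing'): print(m['score'],m['rect'],rect(p,m['region'],.032))
cv2.imwrite('pics/w8c.png',cv2.resize(cv2.cvtColor(p['pixels'][160:300,250:390],cv2.COLOR_RGB2BGR),None,fx=4,fy=4))
E
```

```text
[ 0.59983767 -0.32890524  0.17630273] -89.26629917199614
0.97 [258.3, 387.4, 45.4, 15.4] (array([ 425.1, -265.2]), array([44.9, 15. ]), -88.7)
0.89 [318.7, 217.9, 46.0, 66.6] (array([ 605.2, -329.6]), array([57.4, 36.4]), -0.0)
```

View pics/w8c.png

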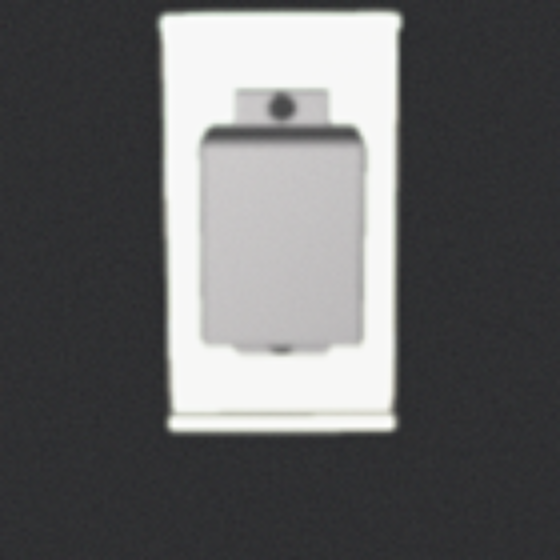

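The housing stands square and centred in the white tray (crop: block 202–362 in tray 163–400). Next is the spreader. Its plate is only 12 mm high, so I'll descend under guard until the tips touch the heat sink top.

send_rows(
  moves=[
    [-0.04, 0.043, 0.03, 0, 0, -0.03],
    [-0.08, 0.086, 0.03, 0, 0, -0.06],
    [-0.12, 0.128, 0.03, 0, 0, -0.105],
    [-0.15, 0.16, 0.02, 0, 0, -0.105],
    [-0.166, 0.1775, 0, 0, 0, -0.105],
    [-0.166, 0.1775, -0.05, 0, 0, -0.105],
    [-0.166, 0.1775, -0.1, 0, 0, -0.105],
    [-0.166, 0.1775, -0.13, 0, 0, -0.105],
    [-0.166, 0.1775, -0.14, 0, 0, -0.105],
    [-0.166, 0.1775, -0.14, 0, 0, -0.105],
    [-0.166, 0.1775, -0.14, 0, 0, -0.105],
  ],
  fingers=0.053,
)

```text
clock: 18.35
position: [0.4356, -0.1522, 0.0385]
ee_rot: [0.0, 0.999, -0.046, 0.001]
ft_force: [1.5, 0.1, 0.7]
width: 0.604
```

```bash
python3 - <<'E'
from h import *
p=wshot();print(p['s']['position'],yaw(p['s']))
cv2.imwrite('pics/w9c.png',cv2.resize(cv2.cvtColor(p['pixels'][160:400,160:480],cv2.COLOR_RGB2BGR),None,fx=2.4,fy=2.4))
E
```

```text
[ 0.43556257 -0.15224611  0.03845113] -95.28687884367808
```

View pics/w9c.png

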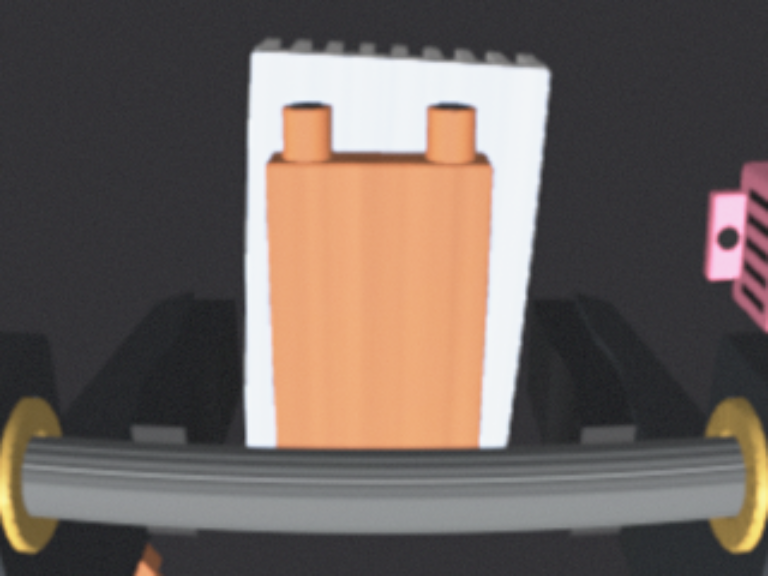

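The gripper is centred on the plate (columns 267–492, tool axis about 382).

send_rows(
  moves=[
    [-0.001, 0, -0.01, 0, 0, 0],
    [-0.001, 0, -0.018, 0, 0, 0],
    [-0.001, 0, -0.022, 0, 0, 0],
    [-0.001, 0, -0.023, 0, 0, 0],
    [-0.001, 0, -0.023, 0, 0, 0],
    [-0.001, 0, -0.023, 0, 0, 0],
  ],
)

```text
clock: 19.15
position: [0.4337, -0.1518, 0.0145]
ee_rot: [0.0, 0.999, -0.046, 0.0]
ft_force: [0.1, -0.4, -0.9]
width: 0.601
```

send_rows(
  moves=[
    [0, 0, -0.0007, 0, 0, 0],
    [0, 0, -0.0014, 0, 0, 0],
    [0, 0, -0.002, 0, 0, 0],
    [0, 0, -0.002, 0, 0, 0],
  ],
)

```text
clock: 19.65
position: [0.4333, -0.1517, 0.0122]
ee_rot: [-0.0, 0.999, -0.046, -0.0]
ft_force: [0.2, -0.6, 0.1]
width: 0.599
```

send_rows(
  moves=[
    [0, 0, -0.0007, 0, 0, 0],
    [0, 0, -0.0014, 0, 0, 0],
    [0, 0, -0.002, 0, 0, 0],
    [0, 0, -0.002, 0, 0, 0],
  ],
)

```text
clock: 20.15
position: [0.4333, -0.1517, 0.0102]
ee_rot: [-0.0, 0.999, -0.046, -0.0]
ft_force: [-0.4, -0.3, 0.0]
width: 0.599
```

send_rows(
  moves=[
    [0, 0, -0.0007, 0, 0, 0],
    [0, 0, -0.0014, 0, 0, 0],
    [0, 0, -0.0014, 0, 0, 0],
  ],
)

```text
clock: 20.52
position: [0.4334, -0.1518, 0.009]
ee_rot: [0.0, 0.999, -0.046, -0.0]
ft_force: [-0.4, -0.5, 2.7]
width: 0.601
```

send_rows(
  moves=[
    [0, 0, 0, 0, 0, 0],
    [0, 0, 0, 0, 0, 0],
    [0, 0, 0, 0, 0, 0],
    [0, 0, 0, 0, 0, 0],
  ],
  fingers=0.036,
  grip_force=25,
)

```text
clock: 21.02
position: [0.4336, -0.1518, 0.009]
ee_rot: [0.0, 0.999, -0.046, 0.0]
ft_force: [1.4, 0.7, 1.6]
width: 0.495
```

Closed on 43.6 mm, so the plate is gripped, with a light touch on the heat sink that confirms the tip offset at about 16 mm. Lift and carry it to the blue tray.

send_rows(
  moves=[
    [0, 0, 0, 0, 0, 0],
    [0, 0, 0, 0, 0, 0],
    [0, 0, 0.01, 0, 0, 0],
    [0, 0, 0.03, 0, 0, 0],
    [0, 0, 0.07, 0, 0, 0],
    [0, 0.04, 0.1, 0, 0, 0],
    [0.002, 0.09, 0.11, 0, 0, 0.04],
    [0.004, 0.14, 0.11, 0, 0, 0.08],
    [0.007, 0.19, 0.11, 0, 0, 0.13],
    [0.01, 0.24, 0.11, 0, 0, 0.169],
    [0.0125, 0.28, 0.11, 0, 0, 0.169],
    [0.0125, 0.303, 0.11, 0, 0, 0.169],
    [0.0125, 0.303, 0.08, 0, 0, 0.169],
    [0.0125, 0.303, 0.05, 0, 0, 0.169],
    [0.0125, 0.303, 0.03, 0, 0, 0.169],
    [0.0125, 0.303, 0.03, 0, 0, 0.169],
    [0.0125, 0.303, 0.03, 0, 0, 0.169],
  ],
  grip_force=40,
)

```text
clock: 23.15
position: [0.4462, 0.1512, 0.0395]
ee_rot: [-0.0, 0.999, 0.038, 0.0]
ft_force: [-0.4, -0.4, -2.6]
width: 0.489
```

```bash
python3 - <<'E'
from h import *
p=wshot();print(p['s']['position'],yaw(p['s']));pickle.dump(p,open('w10.pkl','wb'))
cv2.imwrite('pics/w10c.png',cv2.resize(cv2.cvtColor(p['pixels'][140:380,160:480],cv2.COLOR_RGB2BGR),None,fx=2.4,fy=2.4))
E
```

```text
[0.44618042 0.15122338 0.03946293] -85.6058087927654
```

View pics/w10c.png

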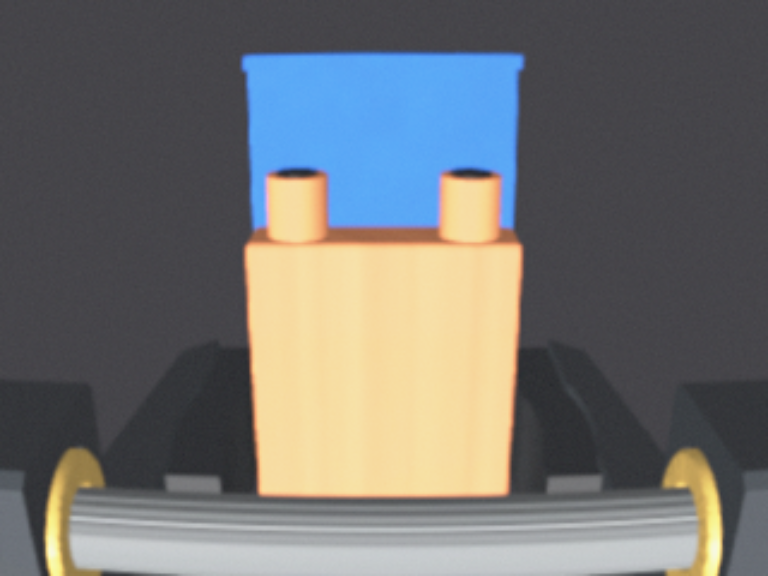

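The spreader is centred on the blue tray (tray columns 243–523, plate 247–521, both centred at about 383). Lower and release.

send_rows(
  moves=[
    [-0.001, 0, -0.015, 0, 0, 0],
    [-0.001, 0, -0.03, 0, 0, 0],
    [-0.001, 0, -0.04, 0, 0, 0],
    [-0.001, 0, -0.045, 0, 0, 0],
    [-0.001, 0, -0.048, 0, 0, 0],
    [-0.001, 0, -0.048, 0, 0, 0],
    [-0.001, 0, -0.048, 0, 0, 0],
  ],
)

```text
clock: 24.08
position: [0.4454, 0.1514, -0.0087]
ee_rot: [-0.0, 0.999, 0.038, 0.0]
ft_force: [0.1, -0.4, -3.6]
width: 0.496
```

send_rows(
  moves=[
    [0, 0, 0, 0, 0, 0],
    [0, 0, 0, 0, 0, 0],
    [0, 0, 0, 0, 0, 0],
    [0, 0, 0.02, 0, 0, 0],
    [0, 0, 0.06, 0, 0, 0],
    [0, 0, 0.12, 0, 0, 0],
    [0, 0, 0.18, 0, 0, 0],
    [0, 0, 0.22, 0, 0, 0],
    [0, 0, 0.22, 0, 0, 0],
    [0, 0, 0.22, 0, 0, 0],
  ],
  fingers=0.056,
)

```text
clock: 25.32
position: [0.4443, 0.1511, 0.2101]
ee_rot: [0.0, 0.999, 0.038, -0.0]
ft_force: [-0.7, 0.2, -0.9]
width: 0.636
```

```bash
python3 - <<'E'
from h import *
p=wshot();s=p['s'];print(s['clock'],s['position'],yaw(s));pickle.dump(p,open('w11.pkl','wb'));save(p,'w11')
print('blue',rect(p,hsv(p,(100,100,60),(125,255,255)),.007))
print('copper',rect(p,hsv(p,(5,60,120),(24,255,255),(230,410,120,300)),.018))
print('red',rect(p,hsv(p,(0,150,80),(6,255,255)),.007))
for m in manip.masks_of(p,'spreader'): print(m['score'],m['rect'],rect(p,m['region'],.018))
E
```

```text
25.325 [0.44430913 0.15108544 0.21009653] -85.5993505787513
blue (array([444.8, 151.2]), array([120.6,  62.1]), 4.4)
copper (array([469. , 154.5]), array([40.8, 39.9]), -4.1)
red (array([571.5, 347.5]), array([133.1,  79.8]), 15.2)
0.93 [487.0, 282.7, 33.6, 29.6] (array([377.4, -41.4]), array([39.2, 34.2]), 22.5)
0.9 [316.9, 209.3, 50.0, 89.6] (array([446.3, 151.1]), array([84., 44.]), 5.2)
```

View pics/w11.png

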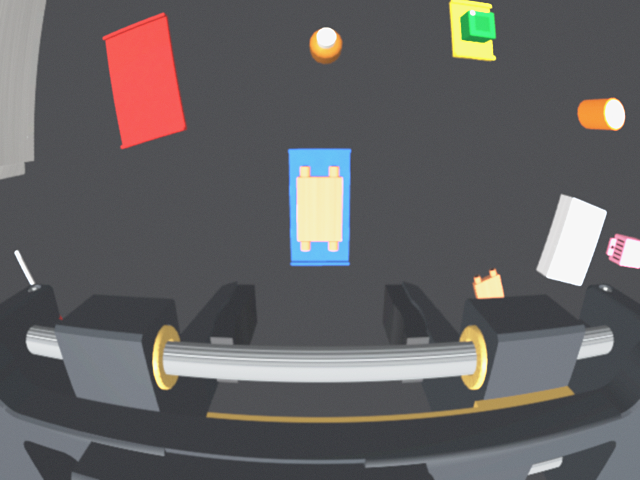

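The spreader is within 1.5 mm and 1° in the blue tray (it shows at about (320,208)). The relay is still in the yellow tray, and the bottle and capacitor are upright. Now the heat sink.

send_rows(
  moves=[
    [-0.001, -0.05, 0, 0, 0, -0.04],
    [-0.003, -0.1, 0, 0, 0, -0.08],
    [-0.005, -0.15, 0, 0, 0, -0.12],
    [-0.006, -0.2, 0, 0, 0, -0.16],
    [-0.008, -0.25, 0, 0, 0, -0.2],
    [-0.009, -0.29, -0.01, 0, 0, -0.223],
    [-0.009, -0.3045, -0.05, 0, 0, -0.223],
    [-0.009, -0.3045, -0.1, 0, 0, -0.223],
    [-0.009, -0.3045, -0.15, 0, 0, -0.223],
    [-0.009, -0.3045, -0.17, 0, 0, -0.223],
    [-0.009, -0.3045, -0.17, 0, 0, -0.223],
    [-0.009, -0.3045, -0.17, 0, 0, -0.223],
  ],
  fingers=0.082,
)

```text
clock: 26.92
position: [0.436, -0.1532, 0.0409]
ee_rot: [-0.0, 0.997, -0.073, -0.0]
ft_force: [-0.4, 0.3, 0.7]
width: 0.93
```

```bash
python3 - <<'E'
from h import *
p=wshot();s=p['s'];print(s['clock'],s['position'],yaw(s))
for m in manip.masks_of(p,'heatsink')[:2]: print(m['score'],m['rect'],rect(p,m['region'],.025))
cv2.imwrite('pics/w12c.png',cv2.resize(cv2.cvtColor(p['pixels'][140:380,160:480],cv2.COLOR_RGB2BGR),None,fx=2,fy=2))
E
```

```text
26.925 [ 0.43598108 -0.15323881  0.04094783] -98.37222726462454
0.86 [319.8, 261.9, 125.1, 165.7] (array([ 440.4, -153.5]), array([92.6, 60.5]), -8.9)
```

View pics/w12c.png

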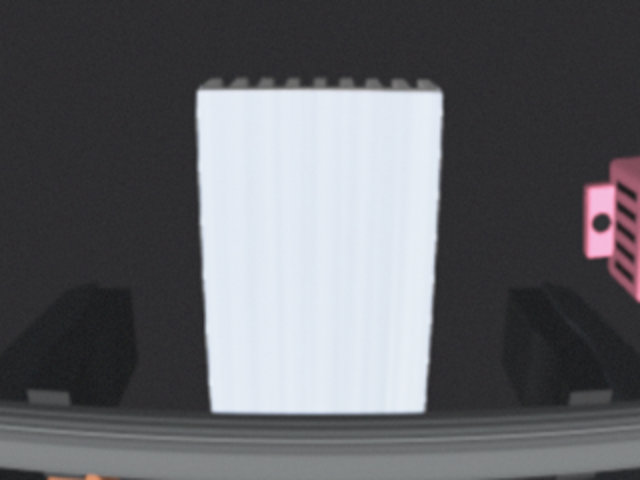

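The gripper is square on the heat sink (columns 197–442, centred at 320). Descend and grip.

send_rows(
  moves=[
    [0, 0, -0.02, 0, 0, 0],
    [0, 0, -0.035, 0, 0, 0],
    [0, 0, -0.045, 0, 0, 0],
    [0, 0, -0.048, 0, 0, 0],
    [0, 0, -0.048, 0, 0, 0],
    [0, 0, -0.048, 0, 0, 0],
  ],
)

```text
clock: 27.78
position: [0.4364, -0.1534, -0.0067]
ee_rot: [0.0, 0.997, -0.073, 0.0]
ft_force: [0.5, 0.6, -0.4]
width: 0.926
```

send_rows(
  moves=[
    [0, 0, 0, 0, 0, 0],
    [0, 0, 0, 0, 0, 0],
    [0, 0, 0, 0, 0, 0],
    [0, 0, 0, 0, 0, 0],
    [0, 0, 0, 0, 0, 0],
    [0, 0, 0, 0, 0, 0],
  ],
  fingers=0.05,
  grip_force=25,
)

```text
clock: 28.52
position: [0.4361, -0.1533, -0.0069]
ee_rot: [0.0, 0.997, -0.073, 0.0]
ft_force: [-0.6, 0.1, 3.9]
width: 0.674
```

Closed on 59.4 mm. Lift and carry it to the red tray.

send_rows(
  moves=[
    [0, 0, 0, 0, 0, 0],
    [0, 0, 0, 0, 0, 0],
    [0, 0, 0.015, 0, 0, 0],
    [0, 0, 0.06, 0, 0, 0],
    [0, 0, 0.11, 0, 0, 0],
    [0.005, 0.05, 0.13, 0, 0, 0.04],
    [0.015, 0.1, 0.13, 0, 0, 0.08],
    [0.027, 0.15, 0.13, 0, 0, 0.12],
    [0.04, 0.2, 0.13, 0, 0, 0.16],
    [0.055, 0.25, 0.13, 0, 0, 0.2],
    [0.07, 0.3, 0.13, 0, 0, 0.25],
    [0.085, 0.35, 0.13, 0, 0, 0.3],
    [0.1, 0.4, 0.13, 0, 0, 0.35],
    [0.12, 0.45, 0.13, 0, 0, 0.4],
    [0.1355, 0.5, 0.13, 0, 0, 0.415],
    [0.1355, 0.5, 0.09, 0, 0, 0.415],
    [0.1355, 0.5, 0.05, 0, 0, 0.415],
    [0.1355, 0.5, 0.036, 0, 0, 0.415],
    [0.1355, 0.5, 0.036, 0, 0, 0.415],
    [0.1355, 0.5, 0.036, 0, 0, 0.415],
  ],
  grip_force=40,
)

```text
clock: 31.02
position: [0.5728, 0.3473, 0.031]
ee_rot: [-0.001, 0.991, 0.134, 0.001]
ft_force: [0.6, -0.1, -1.5]
width: 0.677
```

```bash
python3 - <<'E'
from h import *
p=wshot();s=p['s'];print(s['clock'],s['position'],yaw(s))
cv2.imwrite('pics/w13c.png',cv2.resize(cv2.cvtColor(p['pixels'][140:380,160:480],cv2.COLOR_RGB2BGR),None,fx=2,fy=2))
E
```

```text
31.025 [0.57284874 0.34729988 0.03098037] -74.61881727689966
```

View pics/w13c.png

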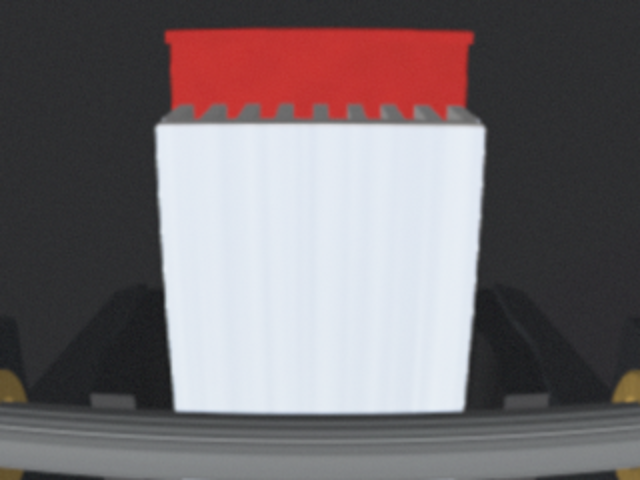

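The heat sink is centred and square over the red tray (tray columns 165–474, heat sink 156–485, both centred at 320). Lower and release.

send_rows(
  moves=[
    [-0.0005, 0, -0.012, 0, 0, 0],
    [-0.0005, 0, -0.02, 0, 0, 0],
    [-0.0005, 0, -0.026, 0, 0, 0],
    [-0.0005, 0, -0.0295, 0, 0, 0],
    [-0.0005, 0, -0.0295, 0, 0, 0],
    [-0.0005, 0, -0.0295, 0, 0, 0],
  ],
)

```text
clock: 31.82
position: [0.571, 0.3468, -0.0007]
ee_rot: [-0.0, 0.991, 0.134, 0.0]
ft_force: [0.4, -0.1, -1.8]
width: 0.673
```

send_rows(
  moves=[
    [0, 0, 0, 0, 0, 0],
    [0, 0, 0, 0, 0, 0],
    [0, 0, 0, 0, 0, 0],
    [0, 0, 0, 0, 0, 0],
    [0, 0, 0.02, 0, 0, 0],
    [0, 0, 0.06, 0, 0, 0],
    [0, 0, 0.12, 0, 0, 0],
    [0, 0, 0.18, 0, 0, 0],
    [0, 0, 0.25, 0, 0, 0],
    [0, 0, 0.25, 0, 0, 0],
    [0, 0, 0.25, 0, 0, 0],
  ],
  fingers=0.08,
)

```text
clock: 33.2
position: [0.5713, 0.347, 0.2515]
ee_rot: [-0.001, 0.991, 0.134, 0.001]
ft_force: [-0.4, 0.3, -0.5]
width: 0.905
```

```bash
python3 - <<'E'
from h import *
p=wshot();s=p['s'];print(s['clock'],s['position'],yaw(s),s['width'])
for m in manip.masks_of(p,'heatsink')[:2]: print(m['score'],m['rect'],rect(p,m['region'],.031))
print('red',rect(p,hsv(p,(0,150,80),(6,255,255)),.007))
p=manip.read_camera('top')
for l,z in dict(relay=.034,housing=.032,spreader=.018,heatsink=.031,bottle=.055,capacitor=.053).items():
    for m in manip.masks_of(p,l):
        if m['score']>.4: print(l,round(m['score'],2),np.round(m['rect']),rect(p,m['region'],z))
E
```

```text
33.2 [0.57130619 0.34698345 0.25148968] -74.59817720486143 0.9051517172448672
0.81 [320.0, 204.8, 57.7, 87.7] (array([571.9, 346.6]), array([96.6, 59.9]), 15.3)
red (array([570.1, 346.6]), array([132.2,  77.2]), 15.3)
relay 0.72 [311. 169.  15.  21.] (array([645.6,   8.5]), array([35.8, 28.4]), 0.3)
housing 0.9 [473. 195.  22.  37.] (array([ 593.6, -325.5]), array([61. , 42.4]), -2.7)
housing 0.88 [444. 275.  32.  20.] (array([ 429.7, -255.4]), array([58.9, 37.4]), 88.0)
spreader 0.86 [239. 267.  21.  46.] (array([445.4, 150. ]), array([84.5, 44.5]), 3.9)
spreader 0.64 [342. 311.  25.  30.] (array([360.3, -54.8]), array([59.9, 31.7]), 26.5)
heatsink 0.85 [146. 209.  41.  52.] (array([569.3, 342.1]), array([103. ,  67.2]), 15.9)
bottle 0.66 [238. 190.  19.  15.] (array([594.2, 150.7]), array([32.8, 29.5]), 1.6)
capacitor 0.62 [393. 196.  22.  23.] (array([ 584.5, -154.7]), array([45.6, 33.3]), -27.2)
```

All pieces check out, so I'm handing in.

```bash
python3 -c "
from h import *
print(manip.close_job())"
```

```text
the job is handed in; nothing more can be done
None
```

I took the stack apart from the top down and set each piece in its own tray, then handed the job in at about 33 s of the 112 s allowed. `close_job` gives no verdict, so the results below rest on my own measurements.

| Piece | Tray | Centre off by | Angle off by | How checked |
|---|---|---|---|---|
| Relay | Yellow | about 1 mm | looked square | Close wrist picture after release |
| Housing | White | looked centred | looked square | Close wrist picture, no measured offset |
| Spreader | Blue | about 1.5 mm | about 1° | Wrist camera after release |
| Heat sink | Red | about 2 mm | about 0° | Wrist camera after release |

- **Bottle and capacitor:** in the last top view both were where they started, to within the measurement. The gripper was raised about 0.25 m, open and clear of everything.
- **Failed first grasp:** the first close on the relay met nothing. The fingertips were about 16–17 mm behind the reported TCP, not 19 mm ahead of it. I worked with that offset from then on, and every later grasp closed on the expected width.
- **Checks that disagreed:** the last top-view masks put the relay, housing and heat sink 4–8 mm away from the closer measurements. Those masks also include the pieces' sides and came out oversized, so I relied on the wrist views. I had used all 16 pictures by then, so the heat sink's placing and the final scene were checked by numbers only.

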